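# Sweep loose locknuts into the parts pen

## Task

Before the cart's tray is slid home, sweep the three loose hexagonal locknuts across the tray with closed fingertips, through the open front of the low U-shaped steel parts pen, so that all three lie flat on the tray floor wholly inside it. Only push them along the tray: do not pick any of them up. Leave the bell, pedal, derailleur hanger and torque wrench where they lie, and finish with the hand clear of everything.

Things in the scene. Friction and masses are not known exactly. Their poses are not given: they have to be found in the camera images.
- pen: low U-shaped fence of bare steel strip, fixed to the tray: two side walls and a back wall, 4 mm thick, 22 mm high, no floor or sill of its own. Origin midway inside, at tray floor level. Inside 150 mm wide (its y -75 to +75 mm) and 90 mm deep (its x -45 mm at the open front to +45 mm at the back wall). The open -x side looks roughly to the robot; place and yaw vary
- nut0_center (a point): one of three alike loose steel headset locknuts, lying flat on the tray: hexagonal ring, 32 mm across the flats, 37 mm over the corners, 12 mm high, hexagonal bore of about 22 mm, about 45 g (30 to 60 g). This point is its centre, 6 mm above the tray floor; z is its axis (up)
- nut1_center (a point): one of three alike loose steel headset locknuts, lying flat on the tray: hexagonal ring, 32 mm across the flats, 37 mm over the corners, 12 mm high, hexagonal bore of about 22 mm, about 45 g (30 to 60 g). This point is its centre, 6 mm above the tray floor; z is its axis (up)
- nut2_center (a point): one of three alike loose steel headset locknuts, lying flat on the tray: hexagonal ring, 32 mm across the flats, 37 mm over the corners, 12 mm high, hexagonal bore of about 22 mm, about 45 g (30 to 60 g). This point is its centre, 6 mm above the tray floor; z is its axis (up)
- tray: sheet-metal tray with a dark flat liner, fixed, 480 mm along x by 920 mm along y, flat floor 4 mm above the work surface, lips 14 mm above the work surface around the edge. The origin is under its centre at the level of the work surface
- bell: bystander: green plastic bicycle bell, dome 54 mm across, 40 mm high; origin at the centre of its underside. Bell and pedal stand one on each side of the pen
- pedal: bystander: metal platform pedal lying flat, 74 x 90 mm and 27 mm high, with a spindle stub of 22 mm towards its own +y; origin at the centre of the frame's underside
- hanger: bystander: small bare aluminium derailleur hanger lying flat, a bent plate about 65 x 40 mm, 8 mm high; origin on its underside near the middle; it lies to the left of the nuts
- torque_wrench: bystander: steel torque wrench lying along the tray's right edge, 355 mm long along its own y, 28 mm high; origin on its underside near mid length

How it is judged:
By the outcome, as a careful person would: the job done as asked, in the order asked, and still so for the second after the job is handed in, with the robot touching nothing.
It also fails if it takes over 69 s, if anything falls off the work surface, if the arm or the gripper's body presses on something with over 40 N, if the wrist force passes 120 N, or if a joint passes its speed limit or range.

## Robot

A 7-joint arm with a two-finger parallel gripper is mounted at the origin on the work surface. World frame = base frame: x ahead of the robot, y to its left, z up, the work surface at z = 0. Lengths are in mm, angles in rad, forces in N, time in s.
With the tool pointing down it reaches from about 400 to 875 mm from the base axis. Payload 4.4 kg.
Tool frame: the origin (TCP) lies at the very end of the fingers, on their centre line; the grasp point (between the pads) lies 19 mm behind it; z points along the fingers, y is the line along which they close (so a half turn about z gives the same grasp; the last joint's range is limited). The gripper opens to 85 mm and grips with 20 to 120 N. Pads are 22 mm wide; open, the fingers measure 114 mm over their backs; the gripper's body (76 mm by 85 mm) begins 54 mm behind the grasp point. The pads swing forward as they close: fully open they stand 13 mm farther back than shut.
Start: joints at [1.19, 0.628, 0.038, 1.517, -0.027, 0.996, -0.02], TCP at [201.285, -618.063, 231.313] pointing down, gripper open.
Joint ranges: [-3.06, 3.06], [-0.37, 2.12], [-1.25, 1.32], [0.18, 2.47], [-1.1, 4.24], [0.23, 1.98], [-2.94, 2.94]. Speed limits (rad/s): [2.57, 2.57, 3.14, 3.14, 3.14, 3.14, 3.14].

## Interface

Orientations are given as [roll, pitch, yaw] about the fixed x, y, z axes, in that order (R = Rz(yaw) Ry(pitch) Rx(roll)).
In Python, from cell import read_state, get_image, camera_info, finish_job gives the robot as it stands.
- The arm moves only by the tool play_rows, never from a script. Its argument "deltas" is one flat list of numbers, 7 for each row, row after row: the shift along the tool's x, y, z in mm, then the turn, a rotation vector about the tool's x, y, z in rad, then the opening, from 0 (shut) to 1 (fully open). In form: [dx, dy, dz, ax, ay, az, grip, dx, dy, dz, ax, ay, az, grip, ...]. A call has 1 to 10 rows; each row is the pose to reach, as a shift and turn from the pose commanded when the call began, along the tool's axes at that moment; what a row does not reach only later rows make up. A row lasts 1/8 s, in which the tool goes at most 62.5 mm and 10.7 degrees, less where a joint would pass 70% of its speed; a pose out of reach is approached as far as the arm can. A call with a gripper value outside its range is refused whole. The fingers move at their own pace and stop on an object; the grip force is fixed at half the most. Time passes only in rows, so rows that repeat a pose let the fingers close. It gives the time, the measured TCP pose, the force, the opening and the grip force at its end, in the units of the state.
- read_state(): the state, without advancing time (a new reading comes with each control period).
- get_image(name): name is "side" or "top"; returns the picture (384x512x3 uint8, red, green, blue); there is no depth.
- camera_info(name): a dict with "fx", "fy", "cx", "cy" (pixels), "T" (4x4, takes a point from camera to world coordinates). Camera axes: x right, y down, z forward; pixel columns grow to the right and rows downward; lengths in mm; the calibration is good to about 2 mm. A picture is of the moment at which its call begins. camera_info takes no time and is no camera call.
- finish_job(): hands the job in; it is judged then, once.
The state is a dict: "clock": time; "qpos": joint angles; "qd": joint speeds; "tau": joint torques, N m; "eef_pos": TCP position; "tool_rot": TCP orientation; "force": force on the tool from outside, world axes, zero at the start; "torque": the same for the moment, N m; "width": finger opening in mm; "gripper_force": force on a finger pad.
Only numpy, scipy, OpenCV 4.12 (cv2) and the standard library are available. Lean on these libraries where they do the work, as an engineer would, in place of code of your own. Each camera call takes 0.05 s, during which the arm holds its last target. There are 200 camera calls.

## Working session

There is one attempt and no reset: what is moved stays moved. The work goes in short steps, Python scripts to look and compute and a tool call to move; the robot and the scene stay as the last step left them, time stands still between calls to the robot, and variables do not carry over. Pictures are saved under pics/ and viewed, at most 10 in all, crops included, and the job is handed in when it is done.

Besides the shell and the picture viewer there is one more tool, called after ">>>" as name(argument=value, ...) on one line, values as JSON. play_rows: Moves the arm, as the interface text tells. Its arguments: {"type":"object","properties":{"deltas":{"type":"array"}},"required":["deltas"]}

```bash
mkdir -p pics; python3 - <<'E'
from cell import *
import cv2
s=read_state();print(s['clock'],s['eef_pos'],s['tool_rot'],s['width'])
for n in('top','side'):
    i=get_image(n);cv2.imwrite(f'pics/{n}0.png',cv2.cvtColor(i,cv2.COLOR_RGB2BGR));c=camera_info(n);print(n,c)
E
```

```text
0.0 [ 201.09204447 -617.44540337  230.38430028] [-3.13969382e+00  3.81206062e-05  3.14869797e-01] 85.21214002465695
top {'fx': 401.59961349886163, 'fy': 401.59961349886163, 'cx': 262.50593884024954, 'cy': 193.8980387201173, 'T': array([[ 1.21641249e-02, -9.95883770e-01,  8.98195477e-02,
         5.02867006e+02],
       [-9.99918817e-01, -1.17740608e-02,  4.87133686e-03,
        -7.32703041e+01],
       [-3.79374450e-03, -8.98715115e-02, -9.95946143e-01,
         1.01208685e+03],
       [ 0.00000000e+00,  0.00000000e+00,  0.00000000e+00,
         1.00000000e+00]])}
side {'fx': 468.84460243738647, 'fy': 468.84460243738647, 'cx': 257.4619551741464, 'cy': 199.93195645113133, 'T': array([[-9.01616119e-01, -2.43398464e-01,  3.57554976e-01,
         1.80965292e+02],
       [-4.32191745e-01,  5.39983371e-01, -7.22238364e-01,
         7.86797981e+02],
       [-1.72820329e-02, -8.05714060e-01, -5.92052519e-01,
         7.24874180e+02],
       [ 0.00000000e+00,  0.00000000e+00,  0.00000000e+00,
         1.00000000e+00]])}
```

View pics/top0.png

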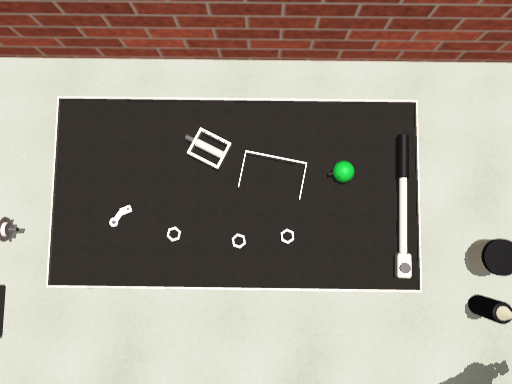

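View pics/side0.png

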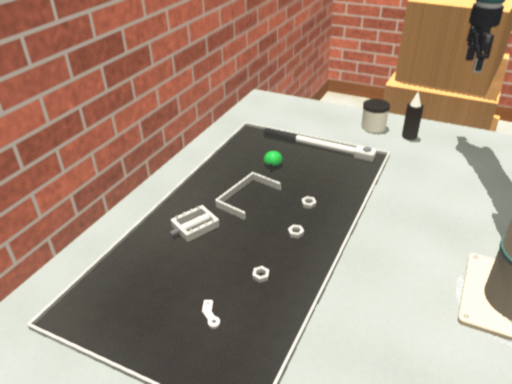

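The top view shows the nuts at pixels (174,234), (239,241) and (287,236). The pen's corners are at about (246,152) and (306,163), with front ends at (239,186) and (300,199). The pedal is at (210,148), the bell at (343,172), the hanger at (120,216) and the wrench at the right edge.

```bash
cat > h.py <<'E'
from cell import *
import cv2,numpy as np
def ray(n,uv,z):
    c=camera_info(n);T=c['T'];d=T[:3,:3]@[(uv[0]-c['cx'])/c['fx'],(uv[1]-c['cy'])/c['fy'],1]
    return (T[:3,3]+d*(z-T[2,3])/d[2])[:2]
def blobs(img):
    m=cv2.inRange(img.min(2),90,255); m[:, :50]=0; m[:105]=0; m[285:]=0; m[:,412:]=0
    return m,cv2.findContours(m,cv2.RETR_EXTERNAL,cv2.CHAIN_APPROX_NONE)[0]
def nuts(img):
    out=[]
    for c in blobs(img)[1]:
        (u,v),(w,h),a=cv2.minAreaRect(c)
        if 8<w<20 and 8<h<20:
            h_=cv2.convexHull(c);M=cv2.moments(h_);p=(M['m10']/M['m00'],M['m01']/M['m00'])
            out.append((np.round(p,1),np.round(ray('top',p,13),1)))
    return out
E
python3 - <<'E'
from h import *
i=get_image('top')
for x in nuts(i):print(*x)
for c in blobs(i)[1]:
    r=cv2.minAreaRect(c)
    if max(r[1])>12:
        a=cv2.approxPolyDP(c,3,True)[:,0]
        print(r,[ (tuple(map(int,p)),ray('top',p,26).round().tolist()) for p in a])
E
# pen from hsv zoom
python3 - <<'E'
import cv2
i=cv2.imread('pics/top0.png')[120:255,160:370]
cv2.imwrite('pics/z0.png',cv2.resize(i,None,fx=3.8,fy=3.8,interpolation=cv2.INTER_CUBIC))
E
```

```text
[238.3 240.3] [476.9 -10. ]
[287.  235.7] [ 489.8 -130.3]
[173.3 233.6] [491.6 151.4]
((238.38461303710938, 240.42306518554688), (15.493175506591797, 13.532012939453125), 78.69007110595703) [((236, 233), [495.0, -5.0]), ((232, 243), [471.0, 4.0]), ((240, 248), [459.0, -15.0]), ((245, 244), [469.0, -27.0]), ((244, 235), [490.0, -24.0])]
((287.010009765625, 235.5699920654297), (15.273507118225098, 13.152186393737793), 81.8698959350586) [((286, 228), [509.0, -127.0]), ((280, 232), [499.0, -112.0]), ((281, 240), [479.0, -115.0]), ((289, 243), [472.0, -134.0]), ((294, 239), [482.0, -147.0]), ((293, 231), [502.0, -144.0])]
((173.34999084472656, 233.55001831054688), (13.914020538330078, 14.862703323364258), 71.56504821777344) [((175, 226), [510.0, 145.0]), ((167, 231), [498.0, 164.0]), ((171, 241), [474.0, 154.0]), ((179, 239), [479.0, 134.0]), ((180, 230), [501.0, 132.0])]
((119.75, 214.75001525878906), (10.60660171508789, 28.284271240234375), 45.0) [((129, 204), [563.0, 260.0]), ((110, 218), [528.0, 305.0]), ((111, 226), [508.0, 302.0]), ((131, 211), [546.0, 254.0])]
((404.0, 227.5), (101
[... 227 characters left out ...]
129189491271973) [((245, 150), [701.0, -24.0]), ((238, 187), [608.0, -8.0]), ((245, 153), [693.0, -24.0]), ((304, 163), [670.0, -170.0]), ((300, 198), [583.0, -161.0]), ((307, 162), [673.0, -178.0])]
((205.1000213623047, 145.8000030517578), (44.72135925292969, 29.96331024169922), 26.56505012512207) [((187, 134), [740.0, 122.0]), ((185, 138), [730.0, 127.0]), ((192, 142), [720.0, 109.0]), ((187, 153), [692.0, 121.0]), ((218, 168), [655.0, 43.0]), ((231, 143), [718.0, 12.0]), ((201, 127), [758.0, 88.0]), ((193, 138), [730.0, 107.0])]
((54.0, 175.49998474121094), (7.999999046325684, 140.99996948242188), 0.0) [((58, 105), [811.0, 450.0]), ((50, 105), [810.0, 470.0]), ((50, 246), [458.0, 449.0])]
```

View pics/z0.png

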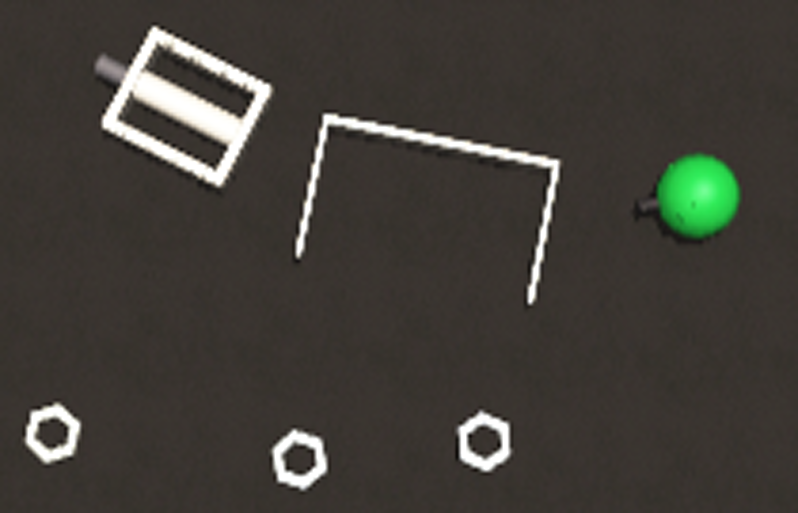

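```bash
cat >> h.py <<'E'
from scipy.spatial.transform import Rotation as Ro
O=np.array([639,-92.]);YP=-.17
px=np.array([np.cos(YP),np.sin(YP)]);py=np.array([-px[1],px[0]])
def pen(p): d=np.array(p)-O; return np.round([d@px,d@py],1)
def world(a,b): return O+a*px+b*py
def delta(*ts):
    """tool-axis deltas for world targets (x,y,z,yaw), tool vertical"""
    s=read_state();R=Ro.from_euler('xyz',s['tool_rot'])
    print('t',round(s['clock'],2),'tcp',s['eef_pos'].round(1) if hasattr(s['eef_pos'],'round') else s['eef_pos'],'rot',np.round(s['tool_rot'],3))
    for x,y,z,w in ts:
        d=R.inv().apply(np.array([x,y,z])-s['eef_pos']);r=(R.inv()*Ro.from_euler('xyz',[np.pi,0,w])).as_rotvec()
        print((x,y,z,w),'->',d.round(1),r.round(3))
E
python3 - <<'E'
from h import *
for p in [(477,-10),(490,-130),(491.6,151.4)]:print(pen(p))
print(world(15,-47),world(15,0),world(15,47))
delta((440,-126,100,-.073))
E
```

```text
[-173.5   53.4]
[-140.4  -62.7]
[-186.5  215. ]
[ 645.8322011  -140.86021928] [653.7837715  -94.53773524] [661.73534191 -48.21525119]
t 0.15 tcp [ 201.2 -617.6  230.6] rot [-3.14  -0.     0.315]
(440, -126, 100, -0.073) -> [ 379.3 -393.3  131.2] [-0.001  0.     0.388]
```

>>> play_rows(deltas=[379,-393,131,0,0,0.388,0,379,-393,131,0,0,0.388,0,379,-393,131,0,0,0.388,0,379,-393,131,0,0,0.388,0,379,-393,131,0,0,0.388,0,379,-393,131,0,0,0.388,0,379,-393,131,0,0,0.388,0,379,-393,131,0,0,0.388,0,379,-393,131,0,0,0.388,0,379,-393,131,0,0,0.388,0])

```text
clock: 1.4
eef_pos: [441.7, -121.2, 99.2]
tool_rot: [-3.139, 0.001, -0.062]
force: [-0.6, -1.0, -0.0]
width: 0.2
gripper_force: 0.0
```

```bash
python3 -c "
from h import *
delta((440,-126,100,-.073),(440,-126,8,-.073))"
```

```text
t 1.4 tcp [ 441.7 -121.2   99.2] rot [-3.139e+00  1.000e-03 -6.200e-02]
(440, -126, 100, -0.073) -> [-1.4  4.9 -0.8] [-0.003  0.001  0.011]
(440, -126, 8, -0.073) -> [-1.3  5.2 91.2] [-0.003  0.001  0.011]
```

>>> play_rows(deltas=[0,0,45,0,0,0,0,0,0,80,0,0,0,0,0,0,91,0,0,0,0,0,0,91,0,0,0,0])

```text
clock: 1.9
eef_pos: [438.9, -127.8, 8.4]
tool_rot: [3.141, 0.003, -0.075]
force: [-1.0, 0.9, -0.2]
width: 0.1
gripper_force: 0.0
```

```bash
python3 -c "
from h import *
delta((440,-126,8,-.073),(620,-138,8,-.073))
i=get_image('side');cv2.imwrite('pics/s1.png',cv2.resize(i[130:290,190:390,::-1],None,fx=3.5,fy=3.5))"
```

```text
t 1.9 tcp [ 438.9 -127.8    8.4] rot [ 3.141e+00  3.000e-03 -7.500e-02]
(440, -126, 8, -0.073) -> [ 1.  -1.9  0.4] [ 0.001  0.003 -0.002]
(620, -138, 8, -0.073) -> [ 1.814e+02 -3.400e+00 -1.000e-01] [ 0.001  0.003 -0.002]
```

View pics/s1.png

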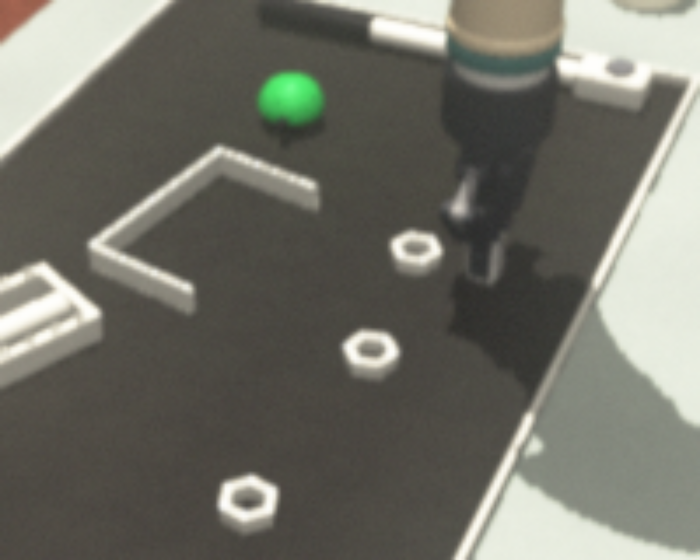

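The crop shows the shut fingertips at about (487,270), on the tray right behind nut1 at (416,250). The way to the pen is clear.

>>> play_rows(deltas=[12,-1,0,0,0,0,0,24,-1,0,0,0,0,0,36,-1,0,0,0,0,0,48,-1,0,0,0,0,0,60,-1,0,0,0,0,0,70,-1,0,0,0,0,0,80,-1,0,0,0,0,0,90,-1,0,0,0,0,0,90,-1,0,0,0,0,0])

```text
clock: 3.08
eef_pos: [530.9, -132.7, 9.3]
tool_rot: [3.141, -0.001, -0.073]
force: [-0.3, 0.4, 0.3]
width: 0.2
gripper_force: 0.0
```

```bash
python3 -c "
from h import *
delta((620,-138,8,-.073))
i=get_image('top');print(nuts(i));cv2.imwrite('pics/t2.png',cv2.resize(i[110:260,150:360,::-1],None,fx=3.8,fy=3.8))"
```

```text
t 3.08 tcp [ 530.9 -132.7    9.3] rot [ 3.141e+00 -1.000e-03 -7.300e-02]
(620, -138, 8, -0.073) -> [89.2 -1.2  1.4] [ 0.    -0.001  0.   ]
[(array([173.4, 233.5]), array([491.8, 151.2]))]
```

View pics/t2.png

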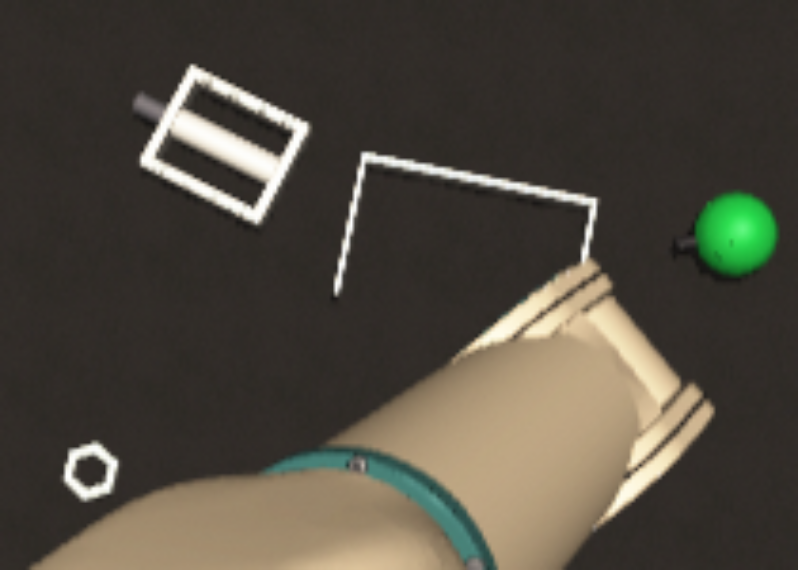

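The arm hides nut1 in the top view; nut2 at (90,472) in the crop has not moved. I'll use the side camera during pushes.

```bash
cat >> h.py <<'E'
def snuts(img):
    m=cv2.inRange(img.min(2),100,255)
    for c in cv2.findContours(m,cv2.RETR_EXTERNAL,cv2.CHAIN_APPROX_NONE)[0]:
        x,y,w,h=cv2.boundingRect(c)
        if 7<w<35 and 6<h<30 and 180<x<380 and 140<y<320:
            p=ray('side',(x+w/2-.5,y+h/2-.5),10);print((x,y,w,h),p.round(1),'pen',pen(p))
E
python3 -c "
from h import *
i=get_image('side');snuts(i);cv2.imwrite('pics/s2.png',cv2.resize(i[150:270,200:360,::-1],None,fx=4.5,fy=4.5))"
```

```text
(252, 265, 18, 17) [493.5 148.5] pen [-184.1  212.4]
(287, 224, 18, 14) [478.1 -12.3] pen [-172.    51.3]
```

View pics/s2.png

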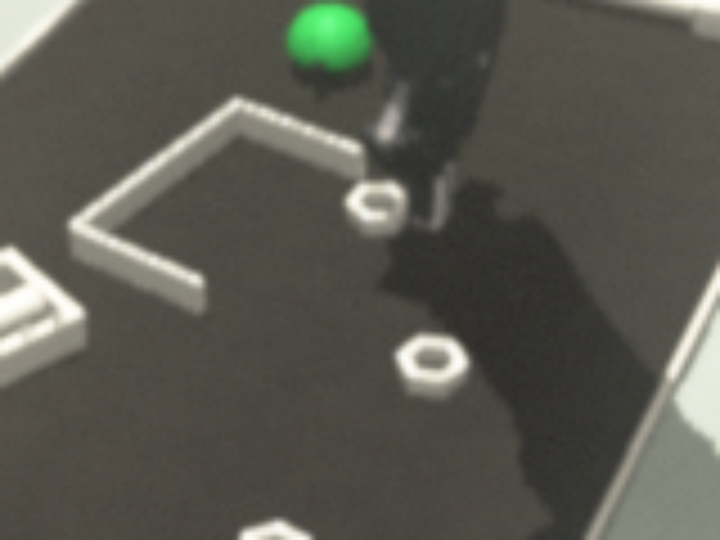

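Nut1 is at crop (377,208), side pixel about (283.7,196), just ahead of the fingertips at (437,215) and near the end of the right wall.

```bash
python3 -c "
from h import *
p=ray('side',(283.3,195.8),10);print(p,pen(p)); t=read_state()['eef_pos'][:2];print(pen(t))
p=ray('side',(200+360/4.5,150+148/4.5),26);print('wall end',pen(p))
p=ray('side',(200+205/4.5,150+278/4.5),26);print('wall end',pen(p))
"
```

```text
[ 559.21752992 -129.28794991] [-72.3 -50.2]
[-101.   -58.5]
wall end [-45.3 -75.7]
wall end [-44.   75.8]
```

```bash
python3 -c "
from h import *
delta((*world(-107,-50.5),8.5,-.17),(*world(-16,-50.5),8.5,-.17))
"
```

```text
t 3.17 tcp [ 529.6 -132.6    9.2] rot [-3.142  0.    -0.073]
(np.float64(524.9987213127937), np.float64(-123.66951937876424), 8.5, -0.17) -> [-5.2 -8.5  0.7] [-0.     0.     0.097]
(np.float64(614.6869351015637), np.float64(-139.06511314386088), 8.5, -0.17) -> [85.4  0.3  0.7] [-0.     0.     0.097]
```

>>> play_rows(deltas=[-6,-2,0.5,0,0,0,0,-6,-8.5,0.5,0,0,0.097,0,6,-7.4,0.5,0,0,0.097,0,18,-6.3,0.5,0,0,0.097,0,30,-5.1,0.5,0,0,0.097,0,42,-4,0.5,0,0,0.097,0,54,-2.8,0.5,0,0,0.097,0,66,-1.6,0.5,0,0,0.097,0,76,-0.6,0.5,0,0,0.097,0,76,-0.6,0.5,0,0,0.097,0])

```text
clock: 4.42
eef_pos: [606.6, -137.8, 8.8]
tool_rot: [3.141, -0.001, -0.17]
force: [-1.0, 0.5, 0.3]
width: 0.2
gripper_force: 0.0
```

```bash
python3 -c "
from h import *
print(pen(read_state()['eef_pos'][:2]))
i=get_image('side');snuts(i);cv2.imwrite('pics/s3.png',cv2.resize(i[150:270,200:360,::-1],None,fx=4.5,fy=4.5))"
```

```text
[-24.2 -50.6]
(252, 265, 18, 17) [493.5 148.5] pen [-184.1  212.4]
(288, 225, 16, 13) [477.5 -10.6] pen [-173.    52.9]
(273, 180, 8, 10) [ 596.3 -169.6] pen [-29.  -83.7]
(253, 163, 8, 10) [ 682.5 -224.6] pen [  65.3 -123.3]
```

View pics/s3.png

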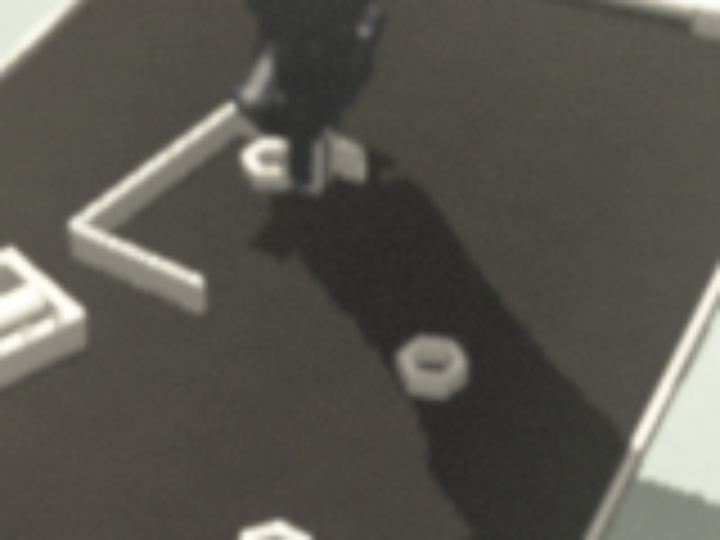

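Nut1 is inside the pen, at about crop (270,162), ahead of the fingertips. I'll nudge it a little deeper, back out, and go behind nut0.

```bash
python3 -c "
from h import *
delta((*world(-217,55),60,-.213),(*world(-217,55),8,-.213))
"
```

```text
t 4.47 tcp [ 605.8 -137.6    8.7] rot [ 3.141  0.    -0.17 ]
(np.float64(434.4331347793101), np.float64(-1.08026807243602), 60, -0.213) -> [-192.  -105.6  -51.3] [0.    0.    0.043]
(np.float64(434.4331347793101), np.float64(-1.08026807243602), 8, -0.213) -> [-192.  -105.6    0.7] [0.    0.    0.043]
```

>>> play_rows(deltas=[8,0,0,0,0,0,0,8,0,0,0,0,0,0,-40,0,0,0,0,0,0,-70,-5,-40,0,0,0,0,-120,-30,-52,0,0,0.043,0,-160,-70,-52,0,0,0.043,0,-192,-105.5,-52,0,0,0.043,0,-192,-105.5,-30,0,0,0.043,0,-192,-105.5,0.7,0,0,0.043,0,-192,-105.5,0.7,0,0,0.043,0])

```text
clock: 5.72
eef_pos: [433.6, -1.1, 7.5]
tool_rot: [3.141, 0.003, -0.215]
force: [0.5, -0.4, 0.8]
width: 0.3
gripper_force: 0.0
```

```bash
python3 -c "
from h import *
print(pen(read_state()['eef_pos'][:2]))
snuts(get_image('side'));delta((*world(-100,50),8,-.213))"
```

```text
[-217.9   54.9]
(252, 265, 18, 17) [493.5 148.5] pen [-184.1  212.4]
(287, 224, 17, 14) [479.2 -11.8] pen [-171.1   52. ]
(297, 212, 8, 12) [485.4 -63.1] pen [-156.3    2.5]
(304, 179, 26, 7) [ 502.4 -224.9] pen [-112.2 -154.1]
t 5.78 tcp [434.7  -1.6   8.4] rot [ 3.141  0.    -0.218]
(np.float64(548.9006407623938), np.float64(-25.802526747822355), 8, -0.213) -> [116.8  -1.    0.3] [ 0.001  0.    -0.005]
```

>>> play_rows(deltas=[14,0,0,0,0,0,0,26,0,0,0,0,0,0,38,0,0,0,0,0,0,50,0,0,0,0,0,0,62,0,0,0,0,0,0,74,0,0,0,0,0,0,86,0,0,0,0,0,0,98,0,0,0,0,0,0,108,0,0,0,0,0,0,108,0,0,0,0,0,0])

```text
clock: 7.02
eef_pos: [541.1, -24.3, 8.4]
tool_rot: [3.141, -0.0, -0.213]
force: [-0.4, -0.0, -0.9]
width: 0.1
gripper_force: 0.0
```

```bash
python3 -c "
from h import *
print(pen(read_state()['eef_pos'][:2]))
i=get_image('side');snuts(i);cv2.imwrite('pics/s4.png',cv2.resize(i[150:270,200:360,::-1],None,fx=4.5,fy=4.5))"
```

```text
[-107.9   50.2]
(252, 265, 18, 17) [493.5 148.5] pen [-184.1  212.4]
(256, 210, 13, 14) [572.8 -27.9] pen [-76.1  52. ]
```

View pics/s4.png

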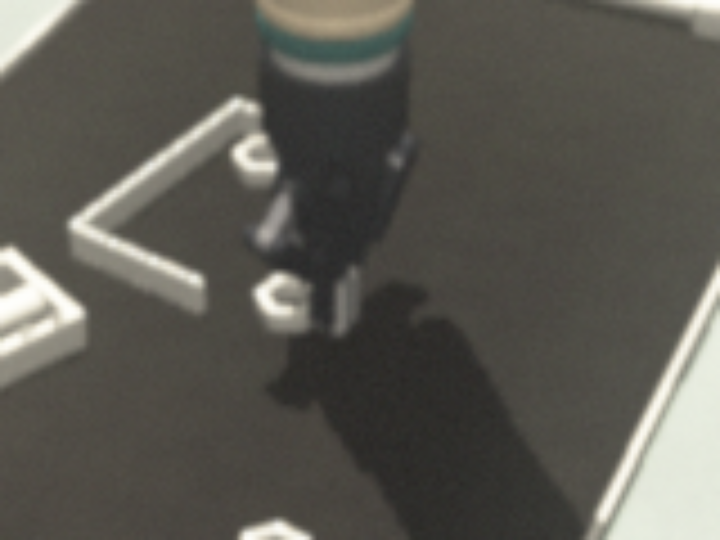

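Nut0 is at crop (285,300), about pen (-79,51), square ahead of the fingers. Nut1 is in the pen at (258,155). I'll keep pushing straight.

>>> play_rows(deltas=[12,0.3,0,0,0,0,0,24,0.6,0,0,0,0,0,36,1,0,0,0,0,0,48,1.3,0,0,0,0,0,60,1.6,0,0,0,0,0,72,2,0,0,0,0,0,83,2,0,0,0,0,0,90,2,0,0,0,0,0,90,2,0,0,0,0,0,40,0,0,0,0,0,0])

```text
clock: 8.32
eef_pos: [582.1, -33.8, 8.5]
tool_rot: [3.14, -0.005, -0.213]
force: [-1.1, 0.5, -0.8]
width: -0.1
gripper_force: 0.0
```

```bash
python3 -c "
from h import *
s=read_state();print(pen(s['eef_pos'][:2]))
snuts(get_image('side'))
# N2: route from (491.6,151.4) toward pen (-85,0)
A=np.array([491.6,151.4]);B=world(-90,2);d=(B-A);L=np.hypot(*d);d/=L;yaw=np.arctan2(d[1],d[0]);print('B',B,'L',L,'yaw',yaw,'pre',A-52*d, 'end',B-28*d)
P=A-52*d
delta((*P,60,yaw),(*P,8,yaw),(*P,60,yaw+np.pi/2))"
```

```text
[-66.   47.8]
(252, 265, 18, 17) [493.5 148.5] pen [-184.1  212.4]
B [550.63573568 -74.80241905] L 233.77928152635565 yaw -1.3155046289120302 pre [478.46856151 201.7146631 ] end [543.56496111 -47.70990815]
t 8.38 tcp [569.  -30.2   7.3] rot [-3.141  0.013 -0.214]
(np.float64(478.4685615118544), np.float64(201.7146631036326), 60, np.float64(-1.3155046289120302)) -> [-138.4 -207.4  -50.7] [0.006 0.012 1.101]
(np.float64(478.4685615118544), np.float64(201.7146631036326), 8, np.float64(-1.3155046289120302)) -> [-137.8 -207.4    1.3] [0.006 0.012 1.101]
(np.float64(478.4685615118544), np.float64(201.7146631036326), 60, np.float64(0.2552916978828663)) -> [-138.4 -207.4  -50.7] [-0.004  0.013 -0.469]
```

>>> play_rows(deltas=[0,0,-25,0,0,0,0,-20,-30,-52,0,0,0.15,0,-145,-207,-52,0,0,1.1,0,-145,-207,-52,0,0,1.1,0,-145,-207,-52,0,0,1.1,0,-145,-207,-52,0,0,1.1,0,-145,-207,-52,0,0,1.1,0,-145,-207,-52,0,0,1.1,0,-145,-207,-52,0,0,1.1,0,-145,-207,-52,0,0,1.1,0])

```text
clock: 9.62
eef_pos: [481.6, 200.0, 60.6]
tool_rot: [3.141, 0.0, -1.313]
force: [-0.4, -0.3, 0.2]
width: -0.1
gripper_force: 0.0
```

```bash
python3 -c "
from h import *
delta((478.5,201.7,8,-1.315))
i=get_image('top')
for x in nuts(i): print(x[1],pen(x[1]))
cv2.imwrite('pics/t5.png',cv2.resize(i[110:260,150:360,::-1],None,fx=3.8,fy=3.8))"
```

```text
t 9.62 tcp [481.6 200.   60.6] rot [ 3.141  0.    -1.313]
(478.5, 201.7, 8, -1.315) -> [-2.4  2.5 52.6] [0.001 0.    0.002]
[491.6 151.4] [-186.5  215. ]
[ 639.2 -145.7] [  9.3 -52.9]
[654.5 -48.9] [ 8.  45.1]
```

View pics/t5.png

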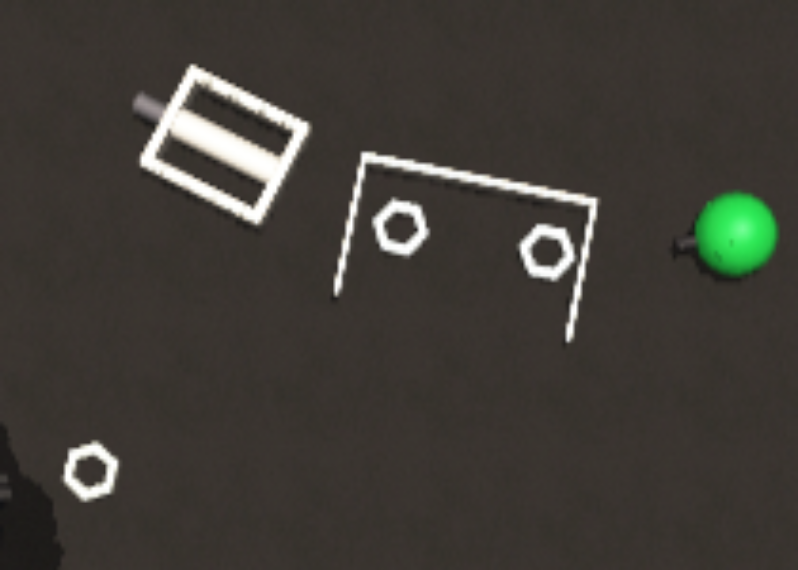

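Both nuts lie inside the pen, at crop (401,228) and (547,252), wholly clear of the walls. Nut2 is at (91,471), with the hand to its left.

>>> play_rows(deltas=[-2,2.5,30,0,0,0,0,-2,2.5,52.5,0,0,0,0,-2,2.5,52.5,0,0,0,0,12,2.5,52.5,0,0,0,0,24,2.5,52.5,0,0,0,0,36,2.5,52.5,0,0,0,0,48,2.5,52.5,0,0,0,0,62,2.5,52.5,0,0,0,0,76,2.5,52.5,0,0,0,0,90,2.5,52.5,0,0,0,0])

```text
clock: 10.92
eef_pos: [502.1, 111.8, 7.9]
tool_rot: [3.141, 0.0, -1.313]
force: [-0.6, 0.4, 0.6]
width: -0.2
gripper_force: 0.2
```

>>> play_rows(deltas=[12,0,0,0,0,0,0,22,0,0,0,0,0,0,30,0,0,0,0,0,0,30,0,0,0,0,0,0])

```text
clock: 11.42
eef_pos: [509.8, 83.1, 8.0]
tool_rot: [3.141, -0.0, -1.314]
force: [0.3, -0.2, 0.4]
width: -0.1
gripper_force: 0.0
```

```bash
python3 -c "
from h import *
s=read_state();print(s['eef_pos'],s['tool_rot'],pen(s['eef_pos'][:2]))
for x in nuts(get_image('top')): print(x[1],pen(x[1]))
snuts(get_image('side'))"
```

```text
[509.76291843  83.13009599   7.9585984 ] [ 3.14110984e+00 -3.36668009e-04 -1.31423845e+00] [-157.   150.7]
[530.4  58.8] [-132.5  130.3]
[ 639.2 -145.7] [  9.3 -52.9]
[654.6 -48.8] [ 8.1 45.2]
```

```bash
python3 -c "
from h import *
i=get_image('top')
for c in blobs(i)[1]:
    b=cv2.boundingRect(c)
    if 160<b[0]<260 and b[1]>185: print('top',b,cv2.contourArea(c))
j=get_image('side');m=cv2.inRange(j.min(2),100,255)
for c in cv2.findContours(m,cv2.RETR_EXTERNAL,cv2.CHAIN_APPROX_NONE)[0]:
    b=cv2.boundingRect(c)
    if 230<b[0]<330 and 215<b[1]<290: print('side',b,ray('side',(b[0]+b[2]/2,b[1]+b[3]/2),10))
g=j.min(2)[225:262:1,240:300:2]
print('\n'.join(''.join(' .:-=+*#%@'[v//26] for v in r) for r in g))
print(nuts(i))
g=i.min(2)[205:245,190:250]
print('\n'.join(''.join(' .:-=+*#%@'[v//26] for v in r) for r in g))"
```

```text
top (199, 251, 2, 1) 0.0
top (203, 244, 1, 2) 0.0
top (190, 244, 1, 1) 0.0
top (194, 242, 1, 1) 0.0
top (199, 238, 1, 1) 0.0
top (200, 234, 2, 3) 0.0
top (202, 229, 2, 4) 1.0
top (205, 212, 13, 15) 64.0
top (184, 204, 2, 1) 0.0
top (192, 202, 2, 1) 0.0
side (267, 243, 2, 13) [509.6487164   74.83622011]
side (263, 243, 2, 12) [518.53916062  77.06428461]
side (254, 239, 7, 11) [538.42617284  69.46644188]
side (245, 222, 3, 3) [595.31301405  12.17030221]
:::-::::....:........:::::::::
:::::::::...........:::-::::::
:::::::::...........:::-:..:::
::::::.::......:...::::-:...::
:::::::::.:........::.:::..:::
:::::::::.:..:....:::.::...:::
:::::::::........:::.......:::
::::.::::.:..:...:::......::::
:::::::.::.......:::.....:::::
:::::::::....::..::.....::::::
:::::::::........:::....::::::
::::::..:........:......::::::
::::::::...............:::::::
:::::::.:::...........::::::::
::::::::=-............::::::::
::::::::#+:..........:::::::::
:::::::-@#:..........:::::::::
:::::::=@#:.:::..:::::::::::::
:::::::=@%-:=--..:::::::::::::
:::::::-%@+:=-=:.:::::::::::::
:::::::-+%*:=-=:.:::::::
[... 2389 characters left out ...]
.............................
+-:*+-.  .:-:..       ......................................
-=-+:.  .:--..         .....................................
-+-..  ..:-:..         .....................................
==... ..:--..         ......................................
-..  ..::-:.         .......................................
.   ..::-:.     .     ......................................
   .::--:.           .......................................
  .::--:.    .       .......................................
 .::--..     .        ......................................
.:---.. .    ..        .....................................
-:::..:::. .:-:         ....................................
```

The top pixels show nut2 at about (529,60). It slid about 12 mm left of the push line, so I'll back off and line up again.

```bash
python3 -c "
from h import *
A=np.array([529,60.]);B=world(-95,2);d=B-A;L=np.hypot(*d);d/=L;y=np.arctan2(d[1],d[0]);n=np.array([-d[1],d[0]]);print(L,y)
delta((*(A-42*d+2*n),8,y),(*(A-42*d+2*n+70*d),8,y))"
```

```text
134.9944325735095 -1.4467114750307632
t 11.62 tcp [509.4  84.5   7.8] rot [ 3.141e+00  1.000e-03 -1.312e+00]
(np.float64(525.7864224140753), np.float64(101.92460994570186), 8, np.float64(-1.4467114750307632)) -> [-12.7 -20.3  -0.2] [0.001 0.001 0.134]
(np.float64(534.4500895492658), np.float64(32.46281561406499), 8, np.float64(-1.4467114750307632)) -> [ 56.7 -10.9  -0.2] [0.001 0.001 0.134]
```

>>> play_rows(deltas=[-13,-1,0,0,0,0,0,-13,-12,0,0,0,0.134,0,-13,-20.3,0,0,0,0.134,0,-3,-19,0,0,0,0.134,0,7,-17.6,0,0,0,0.134,0,17,-16.3,0,0,0,0.134,0,27,-15,0,0,0,0.134,0,37,-13.6,0,0,0,0.134,0,47,-12.2,0,0,0,0.134,0,47,-12.2,0,0,0,0.134,0])

```text
clock: 12.88
eef_pos: [533.5, 40.2, 8.0]
tool_rot: [3.141, -0.001, -1.449]
force: [0.2, 0.0, -0.3]
width: -0.1
gripper_force: 0.0
```

```bash
cat >> h.py <<'E'
def look(r0,r1,c0,c1):
    s=read_state();print(s['eef_pos'],s['tool_rot'],pen(s['eef_pos'][:2]))
    i=get_image('top')
    for x in nuts(i): print(x,pen(x[1]))
    print('\n'.join(''.join(' .:-=+*#%@'[v//26] for v in r) for r in i.min(2)[r0:r1,c0:c1]))
E
python3 -c "
from h import *
look(205,240,205,255)"
```

```text
[533.49574905  40.20496346   8.03885865] [ 3.14122229e+00 -7.01307192e-04 -1.44898617e+00] [-126.4  112.4]
(array([293.6, 175.9]), array([ 639.2, -145.7])) [  9.3 -52.9]
(array([255. , 169.4]), array([654.6, -48.8])) [ 8.1 45.2]
#######****+++=--+*...............................
%######*****+++=--+-..............................
%#######*****+=--+==-.............................
%%#######***++--+++==-:...........................
%%%#######*+==++*+++=::...........................
%%%%#####*+=+****++=:.::.--**-....................
%%%%%###*+=+******=.:---:%@@@@-...................
%%%%%##*+++*****=---=+==-#@@@@%...................
%%%%##=+******++::+++++==-#+*@@*..................
%%%#**+******+--++***++=-:...@@@:.................
%%#+*******+=::+*****+=-:....=@@*.................
##*+******+:-++*****+-:.......=@@*................
********+=::+******=---.......-@@*................
*******+::++*****+=:=-:.......%@@-................
*****+=::+******==+--:. .....-@@#.................
****+::++******=:+=:...  ....%@@-.................
**+=::+******==-==:. . :.++**@@#..................
*+::
[... 213 characters left out ...]
  :-:.       ........................
###*+-:-++-   :--.       .........................
##*=::=-=..  :--.        .........................
#*=:-==-.   :-:.         .........................
+-:-==:.   :-:.          .........................
::--=:.   :::.          ..........................
:==-:.  ..:.            ..........................
==-.    ....    .      ...........................
=:.     ..::. .:.      ...........................
:.    . .:::..--:         ........................
.   . :::::::.::.          .......................
      ...::::...            ......................
  .      ::::.              ......................
        ..:::....           ......................
```

Nut2 is at about top pixel (231,217), or (534,10), lined up with the tool. I'll continue.

>>> play_rows(deltas=[10,0,0,0,0,0,0,20,0,0,0,0,0,0,30,0,0,0,0,0,0,40,0,0,0,0,0,0,50,0,0,0,0,0,0,60,0,0,0,0,0,0,70,0,0,0,0,0,0,76,0,0,0,0,0,0,76,0,0,0,0,0,0])

```text
clock: 14.05
eef_pos: [542.7, -34.5, 8.0]
tool_rot: [3.141, -0.0, -1.448]
force: [0.1, 0.2, 0.1]
width: 0.0
gripper_force: 0.0
```

```bash
python3 -c "
from h import *
look(200,232,240,290)"
```

```text
[542.73772321 -34.52298211   7.96234249] [ 3.14108285e+00 -2.99727052e-04 -1.44803463e+00] [-104.6   40.4]
(array([ 55.3, 279.9]), array([375. , 437.7])) [-349.8  477.4]
(array([293.7, 175.8]), array([ 639.3, -146. ])) [  9.4 -53.2]
+++++++#%%#######****+++=-........................
+++++++*#%########****+++=-.......................
++++++++*%%#######*****++==-......................
+++++++++#%########****+++=-:.....................
+++++++++*#%########****+++=:.....................
++++++++++*%########****+++-::--..................
++++++*+++*#%%#######***+=--====-.................
++++***+*+**%%########*+=-+++++==-................
+++++++*+***#%######**=-++***+++-: ...............
+++++*+******%%#####*=-+******=-..-...............
++++++*******#%%##*+=++******=::===-..............
++++++********%##+=++******=---+++==:.............
++++++********#*+++******=-::++*++==:.............
++++++*********=+*******=::=+****+=-:.............
++++++*******+*+******=-:-+*****+=-...............
++++++*****+********==::++*****+-:................
++++++***+*********=::=+*****++--:................
++++++***+*******=-::+******+=+:-.................
+++++=+**###***=-::++*****+=+==:..................
+++===*#####**=::=+******==+=-....................
+===**######+=::+******+=*==:.....................
==+*#%####+=::++*****+=+-+:.......................
=+#%%%###+:-+*******+=-=-:........................
=*%%%%%*+:-*##****+=--=:..........................
+%%%%%*:-**####**==-=--...........................
#%%%*+:-*######*=-+=-.............................
%%#*--*#%#####+==-=:..............................
%#=-+#%%%###*==--:................................
*-=#%%%%%%#+==-:.. ...............................
:+#%%%%%#*==--:    ...............................
=%%%%%%#+==--:.    ...............................
%@@%%%*=-=-:.-:   ................................
```

```bash
python3 -c "
from h import *
delta((*world(-155,8),60,-.17),(*world(-155,8),8,-.17))"
```

```text
t 14.1 tcp [542.6 -33.9   7.9] rot [ 3.141  0.    -1.447]
(np.float64(487.58781992155406), np.float64(-57.892057759339124), 60, -0.17) -> [ 17.   57.6 -52.1] [ 0.000e+00  1.000e-03 -1.277e+00]
(np.float64(487.58781992155406), np.float64(-57.892057759339124), 8, -0.17) -> [17.  57.6 -0.1] [ 0.000e+00  1.000e-03 -1.277e+00]
```

>>> play_rows(deltas=[-20,0,0,0,0,0,0,-20,0,-52,0,0,0,0,-20,0,-52,0,0,0,0])

```text
clock: 14.48
eef_pos: [542.0, -12.2, 62.4]
tool_rot: [-3.137, -0.0, -1.445]
force: [0.7, -0.9, 0.3]
width: -0.2
gripper_force: 0.0
```

```bash
python3 -c "
from h import *
delta((*world(-155,8),60,-.17),(*world(-155,8),8,-.17))
snuts(get_image('side'))"
```

```text
t 14.47 tcp [542.  -12.2  62.4] rot [-3.137 -0.    -1.445]
(np.float64(487.58781992155406), np.float64(-57.892057759339124), 60, -0.17) -> [38.4 59.8  2.1] [-0.003 -0.003 -1.275]
(np.float64(487.58781992155406), np.float64(-57.892057759339124), 8, -0.17) -> [38.4 60.  54.1] [-0.003 -0.003 -1.275]
(274, 205, 16, 14) [537.1 -66. ] pen [-104.8    8.4]
(258, 142, 28, 7) [ 696.2 -359. ] pen [ 101.6 -253.4]
```

Nut2 now sits near pen (-105, 8), right in front of the opening. Next I'll turn behind it for the last push.

>>> play_rows(deltas=[36,58,0,0,0,-1.187,0,36,58,0,0,0,-1.187,0,36,58,0,0,0,-1.187,0,36,58,0,0,0,-1.187,0,36,58,0,0,0,-1.187,0,36,58,0,0,0,-1.187,0,36,58,0,0,0,-1.187,0,36,58,20,0,0,-1.187,0,36,58,53,0,0,-1.187,0,36,58,53,0,0,-1.187,0])

```text
clock: 15.78
eef_pos: [486.3, -55.5, 5.3]
tool_rot: [-3.141, 0.003, -0.26]
force: [-0.6, -0.5, 0.3]
width: 0.0
gripper_force: 0.0
```

```bash
python3 -c "
from h import *
print(pen(read_state()['eef_pos'][:2]))
delta((*world(-15,-2),8,-.26))
snuts(get_image('side'))"
```

```text
[-156.6   10.2]
t 15.78 tcp [486.3 -55.5   5.3] rot [-3.141e+00  3.000e-03 -2.600e-01]
(np.float64(623.8778637982226), np.float64(-91.43343429781419), 8, -0.26) -> [142.1  -0.6  -3.1] [-0.001  0.003  0.   ]
(274, 205, 16, 14) [537.1 -66. ] pen [-104.8    8.4]
(284, 192, 8, 12) [ 546.4 -126.8] pen [-85.4 -50. ]
```

>>> play_rows(deltas=[6,-2,-2.5,0,0,0,0,16,-2,-2.5,0,0,0,0,26,-2,-2.5,0,0,0,0,36,-2,-2.5,0,0,0,0,46,-2,-2.5,0,0,0,0,56,-2,-2.5,0,0,0,0,66,-2,-2.5,0,0,0,0,74,-2,-2.5,0,0,0,0,74,-2,-2.5,0,0,0,0])

```text
clock: 16.95
eef_pos: [560.0, -74.3, 9.4]
tool_rot: [3.141, -0.0, -0.26]
force: [0.2, 0.7, 0.6]
width: -0.1
gripper_force: 0.0
```

```bash
python3 -c "
from h import *
print(pen(read_state()['eef_pos'][:2]))
j=get_image('side');snuts(j)
for p in [(-55,3),(-55,13)]: pass
print('\n'.join(''.join(' .:-=+*#%@'[v//26] for v in r) for r in j.min(2)[172:225,225:300]))"
```

```text
[-80.9   4.1]
(257, 198, 14, 13) [591.1 -75.8] pen [-49.9   7.8]
::::::::::::::::::::::::-=*%#++=-::::::::::::.:....:.:::::::.::---:::::::::
:::::::::::::::::::::::-=*%%###*++=-:::..:::::..........:::::::---:::::::::
::::::::::::::::::::::-+##%*+*###%#+=::::.:.:::........:.::.::::--:.:::::::
::::::::::::::::::::-=*%##+==++*#%%%*=:::::::.::..:.....:::..::::::::::::::
:::::::::::::::::::-=*%%*+=====++**#*=:::::::::...:::...:..:.::::::::::::::
:::::::::::::::::--+###*+=========++=-:--::::.:..::::....:..:::::.:::::::::
::::::::::::::::-=*%##+==============::--::::....:::::.......::::.:::::::::
:::::::::::::::-=*%%*+======-=++++++=----:::::.:..::..:......::...:::::::::
:::::::::::::-=+###*+=====---+######*===-::........:.........::..::::::::::
::::::::::::-=*%##+======---+#%%###%#*++-::................:.:::.::::::::::
:::::::::::-=*%%*+======---*%%%#***##*++-::.................::..:::::::::::
:::::::::-=+#%%*+======-:-+%@%*+++++*++=-::.................::..:::::::::::
::::::::-=*%##+======--::-+%@%+===+++++=-::............:....:.:::::::::::::
:::::::-+#%%*+======--::::=#%%*====+++=-:::....
[... 2292 characters left out ...]
................
::::::::::---========-:::::::::::::::::::..................................
::::::::::::---=====-:::::::::::::::::::...................................
:::::::::::::::--===--:::::::::::::::::....................................
::::::::::::::::-----:::::::::::::::::.....................................
:::::::::::::::::::::::::::::::::::::......................................
:::::::::::::::::::::::::::::::::::::......................................
::::::::::::::::::::::::::::::::::::.......................................
:::::::::::::::::::::::::::::::::::::........::............................
::::::::::::::::::::::::::::::::::::::.......::............................
```

Nut2 is at about pen (-52, 5), centred. I'll push it home.

>>> play_rows(deltas=[10,0,0,0,0,0,0,20,0,0,0,0,0,0,30,0,0,0,0,0,0,40,0,0,0,0,0,0,50,0,0,0,0,0,0,58,0,0,0,0,0,0,66,0,0,0,0,0,0,66,0,0,0,0,0,0,20,0,0,0,0,0,0,-20,0,0,0,0,0,0])

```text
clock: 18.25
eef_pos: [538.2, -68.3, 9.3]
tool_rot: [3.141, 0.001, -0.26]
force: [0.3, 0.4, -0.6]
width: 0.2
gripper_force: 0.0
```

>>> play_rows(deltas=[0,0,-50,0,0,0,0,-30,50,-100,0,0,0,0,-60,110,-120,0,0,0,0,-90,170,-120,0,0,0,0,-100,230,-120,0,0,0,0,-110,290,-120,0,0,0,0,-110,290,-120,0,0,0,0,-110,290,-120,0,0,0,0,-110,290,-120,0,0,0,0])

```text
clock: 19.38
eef_pos: [359.6, -319.2, 129.4]
tool_rot: [-3.14, 0.001, -0.259]
force: [0.1, -0.0, -0.0]
width: 0.2
gripper_force: 0.0
```

```bash
python3 -c "
from h import *
print(read_state()['qd'])
i=get_image('top')
for x in nuts(i): print(x[1],pen(x[1]))
cv2.imwrite('pics/t9.png',cv2.resize(i[95:295,40:430,::-1],None,fx=2,fy=2))"
```

```text
[-0.01614177  0.00154586 -0.00389806  0.00132156  0.00218948 -0.00123922
  0.00188712]
```

View pics/t9.png

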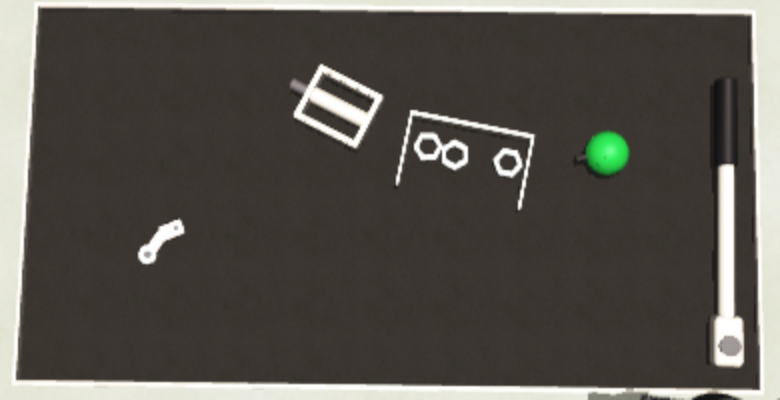

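The final view shows all three nuts flat inside the pen, at (428,146), (455,154) and (508,162). All are well behind the front line, and the bell, pedal, hanger and wrench have not moved. The hand is clear.

```bash
python3 -c "
from cell import *
print(finish_job())"
```

```text
the job is handed in; nothing more can be done
None
```

The job is handed in at about 19.4 s: all three locknuts lie flat inside the pen, the bell, pedal, hanger and wrench look unmoved, and the hand is clear.

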